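# Hold a glass slide flush on a tilted stage

### The job

Take the orange-handled slide holder off its fork hanger: lift it clear of the upturned tips and draw it out. Tilt it to the slope of the black stage plate, lay its glass slide flush in the middle of the yellow outline (long side along the outline's long side) and press gently until the sprung plate has sunk to about half of its 8 mm travel. Finish while still gripping the holder and holding the slide pressed there; do not shift the stage's slope or disturb the vial, the dish and the oil bottle.

Things in the scene. Friction and masses are not known exactly. Their poses are not given: they have to be found in the camera images.
- slide_holder: Slide holder, 120 to 185 g, hangs upright. Origin: centre of the slide's underside; z up the handle. Sizes in mm (x by y): glass slide 50 x 76, z 0 to 4; white frame 46 x 70, to z 10, swivels on a pin along y at z 17 by 0.1 rad either way, softly sprung to the middle; stem 20 x 12, to z 46; collar 28 x 34, z 46 to 52, rests on the tines; orange head 26 x 20, z 52 to 92.
- holder_grip (a point): Point on the holder's axis in the middle of the orange head, 75 mm above the slide's underside: the TCP goes here, from above, fingers closing along y across 20 mm, fingertips above the collar. Same axes as the holder.
- slide_face (a point): Centre of the underside of the glass slide (on the swivelling frame), z up through the slide, y along its long side. Tilt the holder to within 0.1 rad of the face's slope and press: the swivel lets the slide settle flush by touch.
- hanger_seat (a point): Middle between the fixed fork's tines at their top, 81 mm up. The fork opens to -x; upturned tips 6 mm high at x = -17 to -22 mm, equal back stop at +17, post from +37; nothing stands higher. Tines 8 thick, gap 15. The collar must rise 7 mm to pass the tips; after 28 mm the holder's frame strikes the tines from below: lift 10 to 20 mm, draw out at least 55 mm along -x, then go up.
- face_center (a point): Centre of the upper face of the black sprung plate, 72 (x) x 96 (y) x 8 mm, about 85 mm up. z: outward normal. It slopes to its -x edge, the low one nearer the robot, by 0.12 to 0.34 rad, a different slope each time. A yellow outline, 62 x 88 mm inside, marks the slide's place. The plate and this point sink along -z when pressed. The stiff slope pivot, 32 mm below, slips above 6 N m.
- stage_face (a joint): How far the sprung plate is pushed in along its normal, m: 0 free, 0.008 at the hard stop. Spring about 1.5 N per mm after a preload of about 3 N: about 9 N at 4 mm.
- cradle_edge (a point): Middle of the low edge of the stage's cradle under the sprung plate; it moves only if the slope is shifted.
- hanger: Hanger: steel foot, post and fork, fixed. Origin on the table, 81 mm straight under hanger_seat; foot 70 wide, from x = -6 to +70 mm.
- stage: Foot of the tilting stage, fixed, 110 (x) x 124 (y), cheeks 72 mm high, pivot knobs out to 66 mm either side. Origin: centre of its underside. A tall fixed microscope (centre x = 0.58, y = -0.46 m) stands between the arm's start and the work: draw the hand back to about 0.45 m from the base axis, 0.3 m up, and swing round in front of it.
- vial: Brown vial with a black cap, 19 diameter x 42, standing to the right; leave alone. Origin: centre of its underside.
- culture_dish: Clear culture dish, 59 diameter x 15; leave alone. Origin: centre of its underside.
- oil_bottle: Small brown dropper bottle, 32 diameter x 78; leave alone. Origin: centre of its underside.

How it is judged:
On the way:
1. the holder is off the hanger, drawn out of the fork and carried by the fingers (contact force between slide_holder and hanger below 0.05 N and distance between slide_holder and hanger above 0.065 m and contact force between the fingers and slide_holder above 3 N and contact force between slide_holder and stage below 0.05 N), for 0.2 s.
At the end, for the whole second after the job is handed in: The fingers still grip the holder; its slide lies flush on the plate (0.045 rad, 3 mm), centred within 10 mm and turned under 0.14 rad, pressing it in 1.5 to 7.2 mm with over 3 N, at rest; the hand does not touch the stage, its slope is unshifted (4 mm) and the holder is off the hanger (contact force between the fingers and slide_holder above 3 N and contact force between slide_holder and hanger below 0.05 N and value of joint stage_face between 0.0015 and 0.0072 m and contact force between slide_holder and stage above 3 N and contact force between the arm and stage below 0.5 N and angle between the z axis of slide_face and the z axis of face_center, either way round below 0.045 rad and angle between the y axis of slide_face and the y axis of face_center, either way round below 0.14 rad and z of slide_face in the frame of face_center between -0.003 and 0.003 m and x of slide_face in the frame of face_center between -0.01 and 0.01 m and y of slide_face in the frame of face_center between -0.01 and 0.01 m and linear speed of slide_holder below 0.02 m/s and distance of cradle_edge from where it was at the start of the episode below 0.004 m); the arm keeps its last pose, push and grip.
It fails at once if the slide or hand is rammed into the stage (over 40 N) (contact force between any of slide_holder, the arm and stage above 40 N).
It fails at once if the stage's slope is shifted (distance of cradle_edge from where it was at the start of the episode above 0.006 m).
It fails at once if vial, dish or bottle disturbed (distance of any of vial, culture_dish, oil_bottle from where it was at the start of the episode above 0.02 m).
It also fails if it takes over 42 s, if anything falls off the work surface, if the arm or the gripper's body presses on something with over 40 N, if the wrist force passes 120 N, or if a joint passes its speed limit or range.

### The arm

A 7-joint arm with a two-finger parallel gripper is mounted at the origin on a cart in front of the work surface, level with it; the furniture and walls round the work are solid. World frame = base frame: x ahead of the robot, y to its left, z up, the work surface at z = 0. Lengths are in m, angles in rad, forces in N, time in s.
With the tool pointing down it reaches from about 0.425 to 0.875 m from the base axis. Payload 9.9 kg.
Tool frame: the origin (TCP) lies between the finger pads, 19 mm behind the fingertips; this is the grasp point; x points along the fingers, y is the direction in which the jaws open and shut, and the axes are right-handed (so a half turn about x gives the same grasp; the last joint's range is limited). The gripper opens to 85 mm and grips with 20 to 120 N. Pads are 22 mm wide; open, the fingers measure 114 mm over their backs; the gripper's body (76 mm by 85 mm) begins 54 mm behind the grasp point. The pads swing forward as they close: fully open they stand 13 mm farther back than shut.
Start: joints at [1.164, 0.576, 0.025, 1.437, -0.015, 1.129, -0.057], TCP at [0.214, -0.64, 0.25] pointing down, gripper open.
Joint ranges: [-2.76, 2.76], [-0.34, 2.15], [-1.52, 1.57], [0.19, 2.46], [-1.09, 4.23], [0.17, 1.99], [-2.82, 2.82]. Speed limits (rad/s): [2.22, 2.22, 3.01, 3.01, 3.14, 3.14, 3.14].

### API

Orientations are given as a unit quaternion [w, x, y, z].
In Python, from plant import arm gives the robot as it stands. Calls block until the motion is done:
- arm.reach(position, orientation): joint-space move of the TCP to a pose.
- arm.move_straight(position, rot=None, velocity=0.15, threshold=None): straight line of the TCP; rot=None keeps the orientation; velocity is the mean speed in m/s. With threshold (N) it stops when the force on the tool has changed by that much, and returns True; else False.
- arm.set_joints(angles): joint-space move.
- arm.grip(opening): finger opening in m; the grip force is fixed at half the most; returns when the fingers have stopped.
- arm.sleep(seconds).
- arm.solve_ik(position, orientation): joint angles nearest the present ones, or None.
- arm.get_obs(): the state.
- arm.read_camera(name): name is "side" or "top"; returns a dict with "pixels" (420x560x3 uint8, red, green, blue), "range_z" (420x560 float32, m along the optical axis (not along the pixel's ray), 0 where there is no reading), "vfov" (degrees; the focal length in pixels is half the picture's height over the tangent of half this angle, whatever the lens; pixels are square), "cx", "cy" (the principal point, pixels), "R" (3x3) and "t" (3): a world point X has camera coordinates R X + t. Camera axes: x right, y down, z forward; pixel columns grow to the right and rows downward; lengths in m; the calibration is good to about 2 mm. A picture is of the moment at which its call begins.
A pose or a line that the arm cannot do raises arm.MotionError and nothing moves.
- arm.close_job(): hands the job in, once; it reports no verdict.
Trained networks look in a picture, given as the dict that the camera call returned (one of the last four; its "shot" number tells which), for a name from the list of things; names that differ only in an ending like _2 or _b are one class to them, and where a whole thing is asked for, a point or a joint stands for the part that bears it (a point fixed in the world has none). Each returns a list of dicts, best first, with "confidence" (0 to 1); they miss things now and then, are a little off and sometimes report something else, mostly with a low value. They report only what shows in the picture. A call takes as long as a camera call.
- arm.trace(picture, name): "pixels" (420x560 bool, what is visible of it) and "rect" ([left, top, width, height] as shares, 0 to 1, of the picture: columns of its width, rows of its height, round what is visible of it).
- arm.mark_of(picture, name): "position" ([column, row] as shares, 0 to 1, of the picture: columns of its width, rows of its height: a listed point, or the origin of a listed thing).
The state is a dict: "clock": time; "joint_pos": joint angles; "joint_velocities": joint speeds; "joint_torque": joint torques, N m; "eef_pos": TCP position; "orientation": TCP orientation; "ft_force": force on the tool from outside, world axes, zero at the start; "moment": the same for the moment, N m; "grip_width": finger opening in m.
Only numpy, scipy, OpenCV 4.12 (cv2) and the standard library are available. Lean on these libraries where they do the work, as an engineer would, in place of code of your own. Each camera call takes 0.05 s, during which the arm holds its last target. There are 200 camera calls.

## Working session

There is one attempt and no reset: what is moved stays moved. The work goes in short steps, each a Python script; the robot and the scene stay as the last script left them, time stands still between calls to the robot, and variables do not carry over. Pictures are saved under pics/ and viewed, about 8 in all and at most 12, crops included, and the job is handed in when it is done.

```bash
ls; mkdir -p pics
cat > h.py <<'E'
import numpy as np, cv2
from plant import arm
def f(p): return p["pixels"].shape[0]/2/np.tan(np.radians(p["vfov"])/2)
def cloud(p,mask):
    v,u=np.nonzero(mask&(p["range_z"]>0)); z=p["range_z"][v,u]; F=f(p)
    c=np.stack([(u+.5-p["cx"])/F*z,(v+.5-p["cy"])/F*z,z],1)
    return (c-p["t"])@p["R"]
def ray(p,px):
    d=np.array([(px[0]-p["cx"])/f(p),(px[1]-p["cy"])/f(p),1.])@p["R"]; o=-p["R"].T@p["t"]; return o,d
def at_z(p,px,z):
    o,d=ray(p,px); return o+d*(z-o[2])/d[2]
def save(p,n): cv2.imwrite("pics/"+n,p["pixels"][:,:,::-1])
E
python3 - <<'E'
from h import *
print(arm.get_obs())
for n in("side","top"):
    p=arm.read_camera(n); save(p,n+"0.png"); print(n,p["vfov"],p["cx"],p["cy"],-p["R"].T@p["t"])
    for k in["slide_holder","stage","hanger","face_center"]:
        r=arm.trace(p,k)
        for d in r[:1]:
            c=cloud(p,d["pixels"]); print(k,d["confidence"],np.percentile(c,[2,50,98],axis=0).round(3).tolist())
    for k in["holder_grip","hanger_seat","face_center","hanger","cradle_edge"]:
        for d in arm.mark_of(p,k)[:1]:
            px=np.array(d["position"])*[560,420]
            zz={"hanger_seat":.081,"face_center":.085,"holder_grip":.104,"hanger":0}.get(k,.06)
            print("  ",k,d["confidence"],px.round(1),at_z(p,px,zz).round(4))
E
```

```text
pics
{'clock': 0.0, 'joint_pos': array([ 1.16422348,  0.57651677,  0.02485415,  1.43790369, -0.01500366,
        1.12900389, -0.05649351]), 'joint_velocities': array([-0.00017822, -0.00103134,  0.00104794,  0.00022506, -0.00058886,
        0.00054246, -0.00080829]), 'joint_torque': array([ 1.79131344e-03, -7.65735054e+01,  2.25154057e+00, -2.85951394e+01,
        1.53892930e-02,  1.28617973e-02,  3.93191613e-05]), 'eef_pos': array([ 0.21397716, -0.63974215,  0.24915469]), 'orientation': array([-0.11306444, -0.6977922 , -0.11420227,  0.69804034]), 'ft_force': array([ 0.70192399, -0.81208912, -0.11566266]), 'moment': array([ 3.20031848e-02,  1.33244286e-03, -3.03725602e-05]), 'grip_width': 0.0852531215510239}
side 57.757690382665466 280.75592620462913 207.37345191203778 [ 0.24073884 -0.55410998  0.57177948]
slide_holder 0.77 [[0.509, 0.24, 0.034], [0.53, 0.269, 0.045], [0.555, 0.307, 0.125]]
stage 0.61 [[0.456, -0.034, -0.001], [0.502, 0.01, 0.038], [0.567, 0.081, 0.089]]
hanger 0.72 [[0.517, 0.237, -0.004], [0.571, 0.26, 0.008], [0.605, 0.351, 0.083]]
face_center 0.62 [[0.471, -0.019,
[... 344 characters left out ...]
075372568471 284.9060689525295 204.92242913210626 [0.46008322 0.09821211 1.03350244]
slide_holder 0.57 [[0.508, 0.243, 0.036], [0.531, 0.27, 0.047], [0.558, 0.316, 0.129]]
stage 0.95 [[0.457, -0.025, 0.007], [0.508, 0.037, 0.084], [0.567, 0.095, 0.093]]
hanger 0.94 [[0.516, 0.239, 0.005], [0.574, 0.267, 0.019], [0.605, 0.301, 0.089]]
face_center 0.55 [[0.472, -0.014, 0.081], [0.509, 0.033, 0.087], [0.546, 0.08, 0.094]]
   holder_grip 0.58 [185.6 217.7] [0.5323 0.2873 0.104 ]
   hanger_seat 0.63 [191.7 217.5] [0.5349 0.2792 0.081 ]
   face_center 0.56 [312. 232.] [0.5116 0.0248 0.085 ]
   hanger 0.77 [200.6 216.3] [0.5446 0.2744 0.    ]
   cradle_edge 0.63 [313.2 252.2] [0.4697 0.0192 0.06  ]
```

View pics/top0.png

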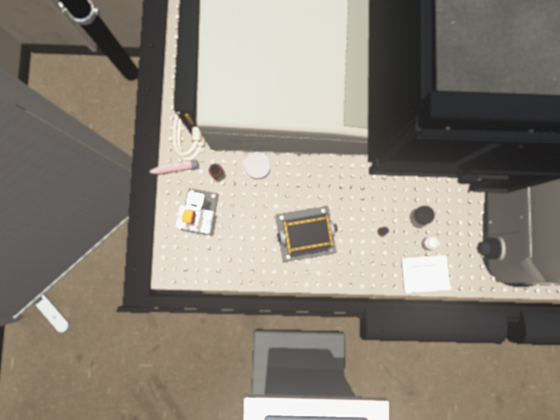

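View pics/side0.png

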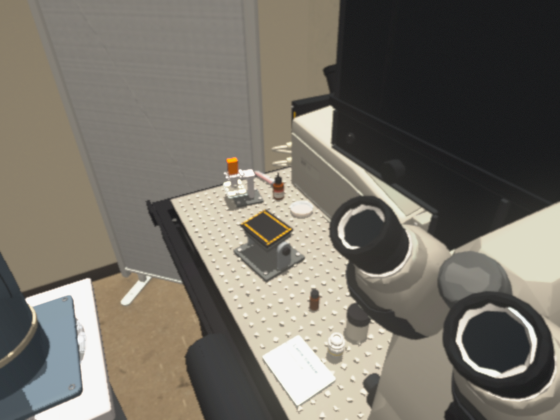

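```bash
cat > m.py <<'E'
from h import *
def rect(c):
    (x,y),(w,h),a=cv2.minAreaRect(c[:,:2].astype(np.float32)); return np.round([x,y,w,h,a],4)
def measure(p,tag):
    hsv=cv2.cvtColor(p["pixels"],cv2.COLOR_RGB2HSV); H,S,V=cv2.split(hsv)
    W=cloud(p,np.ones(H.shape,bool)); full=np.full(H.shape+(3,),np.nan); full[p["range_z"]>0]=W
    X,Y,Z=full[...,0],full[...,1],full[...,2]
    orange=(H>3)&(H<25)&(S>180)&(V>140)
    o=orange&(Y>.2)&(Z>.07); c=full[o]; print(tag,"head n",len(c),np.percentile(c,[3,50,97],axis=0).round(4).tolist(),"top rect",rect(c[c[:,2]>np.percentile(c[:,2],90)-.008]),c[c[:,2]>np.percentile(c[:,2],90)-.008].mean(0).round(4))
    y=(H>10)&(H<35)&(S>120)&(V>100)&(np.abs(Y-.03)<.08)&(Z>.05)&(abs(X-.51)<.08); c=full[y]
    print(" yellow n",len(c),rect(c),np.percentile(c,[3,50,97],axis=0).round(4).tolist())
    hull=np.zeros(H.shape,np.uint8); v,u=np.nonzero(y); cv2.fillConvexPoly(hull,cv2.convexHull(np.stack([u,v],1).astype(np.int32)),1)
    d=full[(hull>0)&~np.isnan(Z)]; A=np.c_[d[:,:2],np.ones(len(d))]; w=np.ones(len(d),bool)
    for _ in range(4):
        k=np.linalg.lstsq(A[w],d[w,2],rcond=None)[0]; r=d[:,2]-A@k; w=abs(r)<.005
    n=np.array([-k[0],-k[1],1]);n/=np.linalg.norm(n)
    print(" plane n",n.round(4),"tilt",np.arccos(n[2]).round(4),"downhill az",np.arctan2(n[1],n[0]).round(4),"res",r[w].std().round(4),w.mean().round(2),"center",d.mean(0).round(4),
     "rays outline corners:")
    R=cv2.minAreaRect(np.stack([u,v],1).astype(np.float32)); 
    if True:
        hullpts=cv2.convexHull(np.stack([u,v],1).astype(np.int32)); q=cv2.approxPolyDP(hullpts,8,True)[:,0]
        P=[]
        for px in q:
            oo,dd=ray(p,px+.5); t=(k[2]+k[:2]@oo[:2]-oo[2])/(dd[2]-k[:2]@dd[:2]); P.append(oo+t*dd)
        P=np.array(P); print(P.round(4).tolist(),"mean",P.mean(0).round(4), "edges",[np.round([np.linalg.norm(e),np.arctan2(e[1],e[0])],4).tolist() for e in np.roll(P,-1,0)-P])
    return full
if __name__=="__main__":
    for n in("top","side"):
        p=arm.read_camera(n); full=measure(p,n)
        tr=arm.trace(p,"hanger")
        if tr:
            c=full[tr[0]["pixels"]]; c=c[~np.isnan(c[:,0])]
            lo=c[c[:,2]<.02]; hi=c[c[:,2]>.06]; print(" foot",rect(lo[lo[:,2]>-.001]),"hi",rect(hi),hi.mean(0).round(4),len(hi))
        for k in("vial","culture_dish","oil_bottle"):
            for d in arm.trace(p,k)[:1]: c=cloud(p,d["pixels"]); print(k,d["confidence"],np.median(c,0).round(3))
        if n=="top":
            a=p["pixels"][180:250,160:235,::-1];b=p["pixels"][195:270,265:345,::-1]
            cv2.imwrite("pics/crops.png",np.hstack([cv2.resize(a,(400,400*70//75)),cv2.resize(b,(398,373))]))
E
python3 m.py
```

```text
Traceback (most recent call last):
  File "m.py", line 29, in <module>
    p=arm.read_camera(n); full=measure(p,n)
                               ~~~~~~~^^^^^
  File "m.py", line 9, in measure
    o=orange&(Y>.2)&(Z>.07); c=full[o]; print(tag,"head n",len(c),np.percentile(c,[3,50,97],axis=0).round(4).tolist(),"top rect",rect(c[c[:,2]>np.percentile(c[:,2],90)-.008]),c[c[:,2]>np.percentile(c[:,2],90)-.008].mean(0).round(4))
                                                                  ~~~~~~~~~~~~~^^^^^^^^^^^^^^^^^^^^
IndexError: index -1 is out of bounds for axis 0 with size 0
```

```bash
python3 - <<'E'
from h import *
p=arm.read_camera("top"); hsv=cv2.cvtColor(p["pixels"],cv2.COLOR_RGB2HSV)
print(hsv[212:222:2,182:194:2].tolist()); print(p["range_z"][212:222:2,180:198:2].round(3))
print(hsv[234,284:292].tolist())
E
sed -i 's/S>180)&(V>140)/S>180)\&(V>110)/; s/(H>10)&(H<35)&(S>120)&(V>100)/(H>10)\&(H<35)\&(S>120)\&(V>90)/' m.py
```

```text
[[[110, 3, 250], [23, 129, 247], [24, 150, 247], [24, 147, 247], [24, 147, 248], [15, 165, 244]], [[19, 18, 247], [23, 147, 247], [24, 146, 247], [24, 145, 247], [24, 144, 248], [12, 167, 232]], [[21, 82, 247], [24, 151, 247], [24, 146, 247], [24, 142, 247], [23, 148, 250], [11, 162, 208]], [[22, 112, 247], [24, 150, 247], [24, 145, 247], [24, 141, 247], [18, 156, 250], [10, 141, 156]], [[21, 97, 247], [23, 152, 247], [24, 149, 247], [25, 143, 248], [18, 159, 252], [9, 140, 151]]]
[[0.988 0.908 0.906 0.904 0.907 0.907 0.907 0.929 0.946]
 [0.984 0.904 0.904 0.903 0.903 0.904 0.911 0.935 0.948]
 [0.983 0.904 0.906 0.905 0.905 0.905 0.915 0.936 0.947]
 [0.985 0.906 0.907 0.903 0.904 0.906 0.919 0.939 0.945]
 [0.986 0.905 0.906 0.    0.903 0.909 0.921 0.945 0.944]]
[[12, 13, 191], [17, 71, 202], [21, 137, 232], [20, 151, 226], [18, 106, 157], [11, 27, 104], [6, 13, 96], [13, 18, 98]]
```

```bash
sed -i 's/(H>3)&(H<25)&(S>180)&(V>110)/(H>3)\&(H<28)\&(S>100)\&(V>110)/; s/(S>120)&(V>90)/(S>75)\&(V>110)/' m.py; python3 m.py
```

```text
top head n 166 [[0.5223, 0.2691, 0.104], [0.5363, 0.2744, 0.1277], [0.7137, 0.2867, 0.2194]] top rect [0.7135 0.2721 0.0019 0.0084 1.3664] [0.7134 0.2717 0.2124]
 yellow n 506 [ 0.5082  0.0316  0.0677  0.0987 12.3653] [[0.4717, -0.0155, 0.0814], [0.5067, 0.035, 0.0872], [0.5422, 0.0809, 0.0933]]
 plane n [-0.1268 -0.0258  0.9916] tilt 0.1298 downhill az -2.9413 res 0.0017 0.98 center [0.5074 0.033  0.0865] rays outline corners:
[[0.4846, -0.0192, 0.083], [0.4653, 0.0708, 0.0828], [0.5273, 0.0853, 0.0911], [0.5489, -0.0045, 0.0916]] mean [0.5065 0.0331 0.0871] edges [[0.0921, 1.7823], [0.0642, 0.23], [0.0923, -1.3345], [0.0665, -2.9156]]
 foot [5.83100e-01 2.73000e-01 7.02000e-02 4.16000e-02 8.04981e+01] hi [5.51700e-01 2.78300e-01 3.37000e-02 7.37000e-02 7.95124e+01] [0.5682 0.2744 0.0823] 271
vial 0.6 [ 0.522 -0.136  0.041]
culture_dish 0.93 [0.665 0.149 0.016]
oil_bottle 0.45 [0.64  0.236 0.047]
side head n 170 [[0.5214, 0.2663, 0.0896], [0.5329, 0.2701, 0.1131], [0.6997, 0.2847, 0.201]] top rect [6.18300e-01 2.69100e-01 2.26000e-02 1.94000e-01 8.40352e+01] [0.5491 0.274  0.1303]
 yellow n 347 [ 0.509   0.0315  0.067   0.0959 11.1536] [[0.4744, -0.0176, 0.0802], [0.51, 0.0238, 0.0846], [0.5449, 0.0794, 0.0896]]
 plane n [-0.1253 -0.0257  0.9918] tilt 0.1283 downhill az -2.9394 res 0.0009 0.99 center [0.5092 0.0302 0.0839] rays outline corners:
[[0.5482, -0.0088, 0.0887], [0.4856, -0.018, 0.0805], [0.4694, 0.0711, 0.0808], [0.5312, 0.0839, 0.0889]] mean [0.5086 0.032  0.0847] edges [[0.0638, -2.9958], [0.0906, 1.7504], [0.0637, 0.2034], [0.0942, -1.3895]]
 foot [5.65400e-01 2.68900e-01 6.49000e-02 7.68000e-02 8.33313e+01] hi [5.49600e-01 2.72200e-01 3.52000e-02 7.54000e-02 8.01598e+01] [0.5558 0.2666 0.0761] 182
vial 0.7 [0.528 0.263 0.042]
culture_dish 0.52 [0.661 0.139 0.012]
oil_bottle 0.75 [0.501 0.011 0.039]
```

View pics/crops.png

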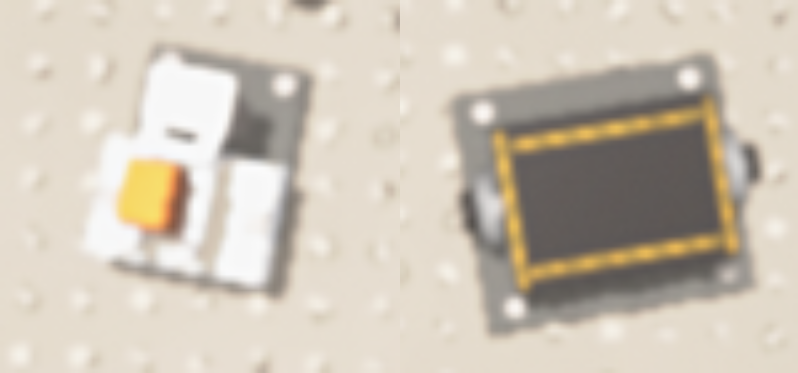

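```bash
cat >> h.py <<'E'
from scipy.spatial.transform import Rotation as Ro
def ori(yaw,tilt=0.):
    # tool x = -n, tool y = long axis; n leans toward -x(yaw) by tilt
    y=np.array([-np.sin(yaw),np.cos(yaw),0]); h=np.array([np.cos(yaw),np.sin(yaw),0])
    n=-np.sin(tilt)*h+np.array([0,0,np.cos(tilt)]); x=-n
    q=Ro.from_matrix(np.stack([x,y,np.cross(x,y)],1)).as_quat(); return np.r_[q[3],q[:3]]
def headpos(p):
    hsv=cv2.cvtColor(p["pixels"],cv2.COLOR_RGB2HSV); H,S,V=cv2.split(hsv)
    m=((H>3)&(H<28)&(S>100)&(V>110)).astype(np.uint8)
    n,l,st,ce=cv2.connectedComponentsWithStats(m)
    out=[]
    for i in range(1,n):
        if st[i,4]<25: continue
        c=cloud(p,l==i); out.append((st[i].tolist(),ce[i].round(1),np.percentile(c,[5,50,95],axis=0).round(4).tolist(), cv2.minAreaRect(c[c[:,2]>np.percentile(c[:,2],95)-.006][:,:2].astype(np.float32))))
    return out
E
python3 - <<'E'
from h import *
for n in("top","side"):
    p=arm.read_camera(n)
    for o in headpos(p):
        if o[2][1][1]>.2 and o[2][1][2]<.14: print(n,o)
print(Ro.from_quat(np.roll(arm.get_obs()["orientation"],-1)).as_matrix().round(2))
q0=arm.get_obs()["joint_pos"]
for s in(0,np.pi):
  for pos,t,y in[((.142,-.427,.3),0,-1.25),((.45,0,.3),0,0),((.40,.205,.3),0,-.172),((.535,.275,.2),0,-.172),((.535,.275,.11),0,-.172),((.47,.285,.125),0,-.172),((.50,.03,.16),.13,.2)]:
    if s: o=ori(y,t); r=Ro.from_quat(np.roll(o,-1))*Ro.from_rotvec([np.pi,0,0]); q=r.as_quat(); o=np.r_[q[3],q[:3]]
    else: o=ori(y,t)
    k=arm.solve_ik(pos,o); print(s,pos,None if k is None else k.round(2))
E
```

```text
top ([210, 166, 12, 11, 44], array([216.9, 172.4]), [[0.6313, 0.2261, 0.038], [0.637, 0.2316, 0.0432], [0.6515, 0.2476, 0.0502]], ((0.639957845211029, 0.2363135814666748), (0.014366652816534042, 0.02517833188176155), 36.65694808959961))
top ([182, 210, 13, 13, 130], array([188.1, 216.1]), [[0.5228, 0.27, 0.1057], [0.533, 0.2766, 0.127], [0.5434, 0.2865, 0.1296]], ((0.53376305103302, 0.2787993848323822), (0.01738218404352665, 0.023799575865268707), 77.35494995117188))
side ([226, 157, 12, 18, 176], array([232.1, 165.1]), [[0.5218, 0.267, -0.0554], [0.5336, 0.2707, 0.109], [0.6565, 0.6219, 0.125]], ((0.5343101024627686, 0.2771129906177521), (0.02049444057047367, 0.027701430022716522), 72.11571502685547))
side ([273, 183, 11, 4, 27], array([278.1, 184.8]), [[0.633, 0.2242, 0.039], [0.642, 0.2307, 0.0414], [0.6567, 0.2438, 0.0438]], ((0.6422545909881592, 0.23095858097076416), (0.015127463266253471, 0.027405833825469017), 57.11162567138672))
[[-0.    0.32 -0.95]
 [ 0.   -0.95 -0.32]
 [-1.   -0.    0.  ]]
0 (0.142, -0.427, 0.3) [ 1.46  0.21 -0.39  1.91  0.09  1.04  1.36]
0 (0.45, 0, 0.3) [
[... 238 characters left out ...]
]
0 (0.47, 0.285, 0.125) [-0.04  0.69 -0.95  1.9   0.71  0.93  0.07]
0 (0.5, 0.03, 0.16) [ 0.44  0.48 -0.83  2.09  0.6   0.67  0.99]
3.141592653589793 (0.142, -0.427, 0.3) [ 0.79  0.21  0.44  1.93 -0.1   1.03 -1.55]
3.141592653589793 (0.45, 0, 0.3) [ 0.18  0.2  -0.35  1.91  0.08  1.04 -1.77]
3.141592653589793 (0.4, 0.205, 0.3) [ 0.14  0.27 -0.91  1.9   0.24  1.08 -2.61]
3.141592653589793 (0.535, 0.275, 0.2) [-0.24  0.54 -0.49  1.69  0.3   0.98 -2.58]
3.141592653589793 (0.535, 0.275, 0.11) [-0.41  0.62 -0.22  1.79  0.19  0.75 -2.47]
3.141592653589793 (0.47, 0.285, 0.125) [-0.38  0.56 -0.38  1.91  0.29  0.73 -2.67]
3.141592653589793 (0.5, 0.03, 0.16) [ 0.02  0.39 -0.23  2.11  0.17  0.53 -1.7 ]
```

Run:
```python
from h import *
arm.move_straight([.142,-.427,.3],velocity=.25)
q=arm.get_obs()["joint_pos"].copy(); print(q.round(3),arm.get_obs()["clock"])
q[0]=-.35; arm.set_joints(q)
o=arm.get_obs(); print(o["joint_pos"].round(3),o["eef_pos"],o["clock"])
k=arm.solve_ik([.534,.2775,.2],ori(-.172)); print(k)
arm.reach([.534,.2775,.18],ori(-.172))
o=arm.get_obs(); print(o["joint_pos"].round(3),o["eef_pos"],o["clock"],o["ft_force"])
p=arm.read_camera("side"); cv2.imwrite("pics/s1.png",cv2.resize(p["pixels"][90:230,150:330,::-1],None,fx=4,fy=4))
```

```text
[ 1.133  0.193  0.015  1.917 -0.003  1.031 -0.098] 2.775
[-0.349  0.193  0.016  1.917 -0.003  1.031 -0.098] [0.43906903 0.10334581 0.29984902] 4.95
[-0.42386669  0.51658024 -0.20634514  1.70095089  0.12591546  0.93701646
  0.72006692]
[-0.427  0.537 -0.198  1.725  0.131  0.893  0.714] [0.53438019 0.27600359 0.18036689] 5.8667 [ 0.05785144 -0.20309065 -0.05965547]
```

View pics/s1.png

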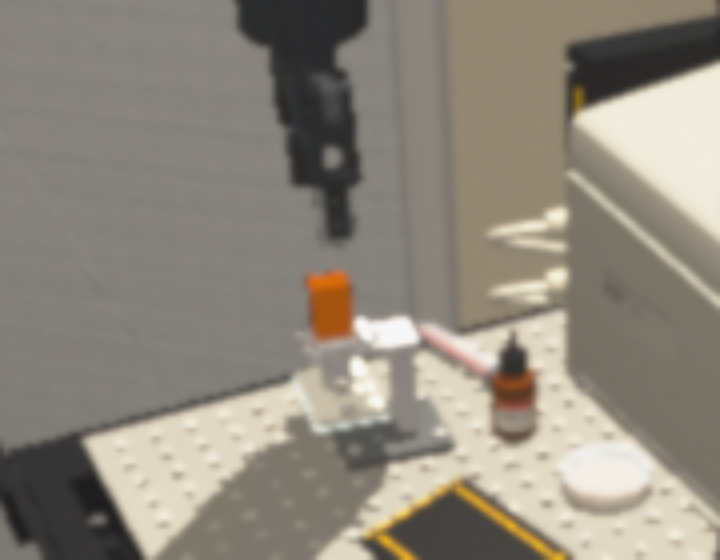

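Run:
```python
from h import *
def st(t):
    o=arm.get_obs(); print(t,o["eef_pos"].round(4),o["ft_force"].round(2),o["moment"].round(2),round(o["grip_width"],4),round(o["clock"],2))
hit=arm.move_straight([.534,.2775,.111],velocity=.08,threshold=6); st(f"down {hit}")
if not hit:
    arm.grip(0.0); st("grip")
    p=arm.read_camera("side"); cv2.imwrite("pics/s2.png",cv2.resize(p["pixels"][130:210,190:290,::-1],None,fx=6,fy=6))
```

```text
down False [0.5343 0.2777 0.1115] [ 0.34  0.35 -0.02] [-0.02  0.05 -0.02] 0.0853 6.93
grip [0.5343 0.279  0.1115] [0.15 4.01 2.48] [ 1.19 -0.08  0.08] 0.0194 7.54
```

View pics/s2.png

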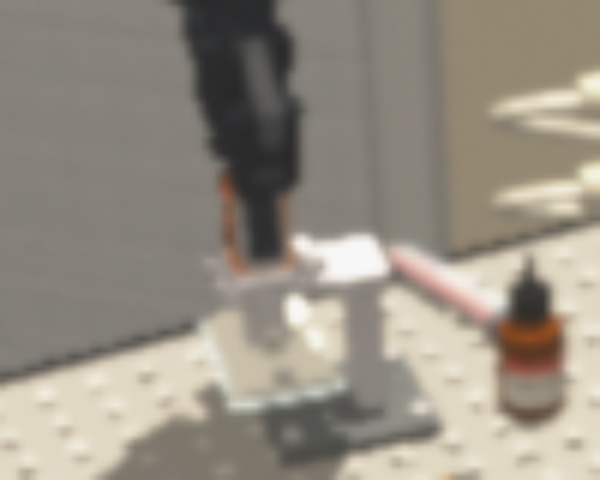

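```bash
cat >> h.py <<'E'
def st(t):
    o=arm.get_obs(); print(t,o["eef_pos"].round(4),o["ft_force"].round(2),o["moment"].round(2),round(o["grip_width"],4),round(o["clock"],2))
E
python3 - <<'E'
from h import *
arm.move_straight([.534,.279,.126],velocity=.06); st("lift")
hit=arm.move_straight([.534-.08*.985,.279+.08*.171,.126],velocity=.08,threshold=12); st(f"out {hit}")
if not hit:
    p0=arm.get_obs()["eef_pos"]; arm.move_straight([p0[0],p0[1],.25],velocity=.2); arm.sleep(.2); st("up")
p=arm.read_camera("side"); cv2.imwrite("pics/s3.png",cv2.resize(p["pixels"][70:210,150:310,::-1],None,fx=4,fy=4))
E
```

```text
lift [0.5342 0.2789 0.1261] [ 0.84  1.9  -1.34] [ 0.65 -0.2   0.01] 0.0195 7.99
out False [0.4558 0.2925 0.126 ] [-0.56 -0.13 -2.11] [0.04 0.01 0.05] 0.0192 9.14
up [0.4554 0.2922 0.2487] [ 0.46 -0.09 -1.73] [-0.02  0.01 -0.01] 0.0193 10.11
```

View pics/s3.png

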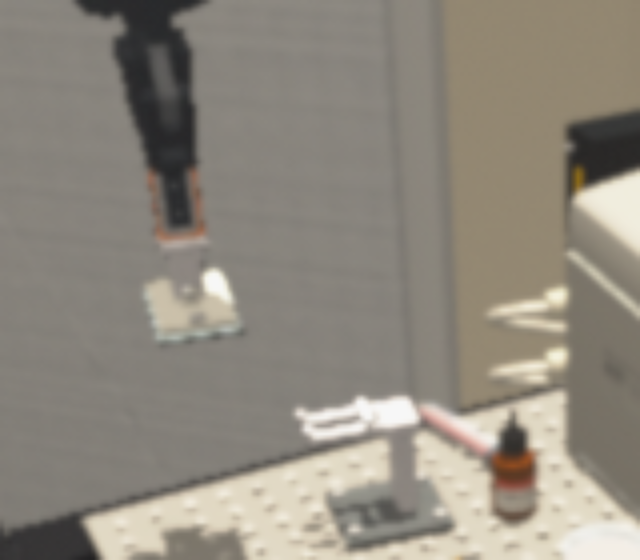

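```bash
cat >> h.py <<'E'
YAW,TILT=.20,.129
N=np.array([-np.sin(TILT)*np.cos(YAW),-np.sin(TILT)*np.sin(YAW),np.cos(TILT)]); C=np.array([.508,.0325,.0858])
E
python3 - <<'E'
from h import *
arm.reach(C+N*(.075+.09),ori(YAW,TILT)); st("above")
arm.move_straight(C+N*(.075+.02),velocity=.1); arm.sleep(.3); st("near")
print(arm.get_obs()["joint_pos"].round(2))
ims=[]
for n,(a,b,c,d) in(("side",(180,270,200,320)),("top",(180,270,250,370))):
    p=arm.read_camera(n); ims.append(cv2.resize(p["pixels"][a:b,c:d,::-1],(400,300)))
    for k in("slide_face","holder_grip","face_center"):
        for r in arm.mark_of(p,k)[:1]:
            px=np.array(r["position"])*[560,420]; z={"slide_face":.106,"holder_grip":.18,"face_center":.0858}[k]; print(n,k,r["confidence"],px.round(1),at_z(p,px,z).round(4))
    for r in arm.trace(p,"slide_face")[:1]:
        c=cloud(p,r["pixels"]); print(n,"slide",r["confidence"],len(c),np.percentile(c,[3,50,97],axis=0).round(4).tolist())
cv2.imwrite("pics/near.png",np.hstack(ims))
E
```

```text
above [0.4875 0.0295 0.2495] [ 0.17  0.29 -1.28] [0.01 0.19 0.03] 0.019 11.19
near [0.4962 0.0301 0.1804] [ 0.63 -0.18 -2.06] [ 0.03  0.17 -0.03] 0.0193 12.34
[ 0.    0.35 -0.2   2.09  0.12  0.58  1.49]
side slide_face 0.65 [266.  214.3] [0.5159 0.0437 0.106 ]
side holder_grip 0.69 [256.7 191.3] [0.4906 0.0271 0.18  ]
side face_center 0.76 [268.1 226.2] [0.5125 0.0284 0.0858]
side slide 0.63 563 [[0.4777, -0.0074, 0.0883], [0.4989, 0.0173, 0.1111], [0.5357, 0.0623, 0.1173]]
top holder_grip 0.51 [309.5 239.9] [0.4914 0.0364 0.18  ]
top face_center 0.55 [312.7 234.4] [0.5066 0.0232 0.0858]
top slide 0.72 109 [[0.5098, 0.0371, 0.1098], [0.5199, 0.0567, 0.1168], [0.5274, 0.0708, 0.1205]]
```

View pics/near.png

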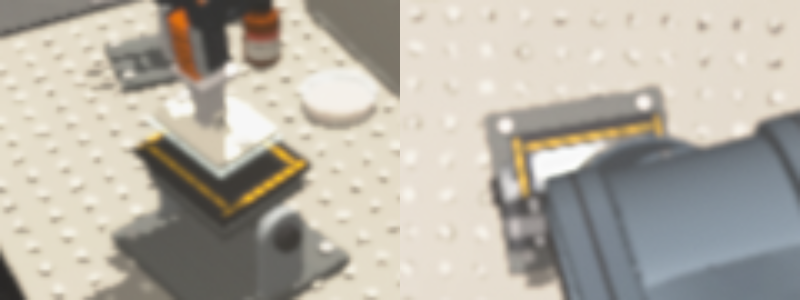

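Run:
```python
from h import *
f0=np.mean([arm.get_obs()["ft_force"] for _ in range(5)],0)
hit=arm.move_straight(C+N*(.075-.006),velocity=.012,threshold=3.5)
st(hit); o=arm.get_obs(); d=(o["eef_pos"]-C)@N-.075; print("depth",d.round(4)); arm.sleep(.3)
o=arm.get_obs(); print("axial",((o["ft_force"]-f0)@N).round(2),((o["eef_pos"]-C)@N-.075).round(4))
p=arm.read_camera("side"); cv2.imwrite("pics/c1.png",cv2.resize(p["pixels"][180:270,200:320,::-1],(800,600)))
```

```text
True [0.4984 0.0306 0.1607] [0.6  0.76 3.42] [-0.13 -0.07  0.  ] 0.019 14.31
depth 0.0005
axial 5.81 0.0005
```

View pics/c1.png

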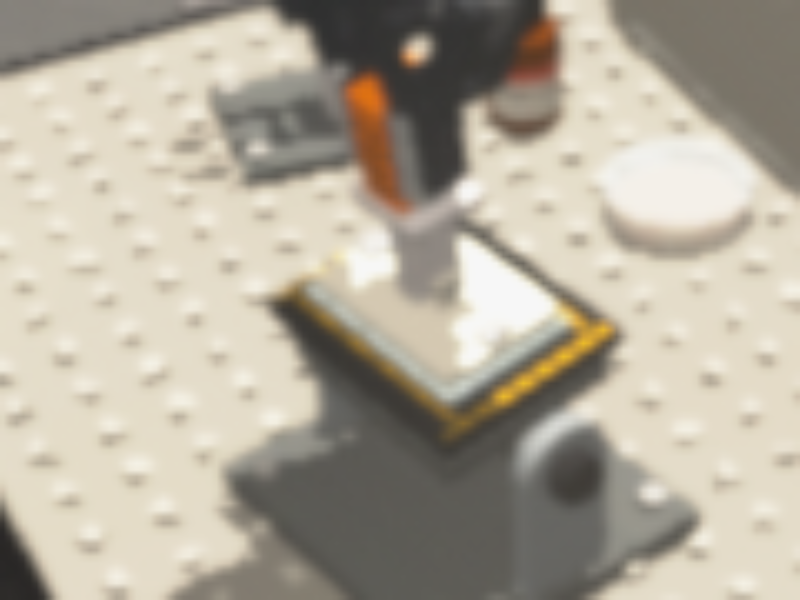

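Run:
```python
from h import *
f0=np.array([.3,0,-1.8])
e=arm.get_obs()["eef_pos"]
d=(e-C)@N-.075; lat=e-N*((e-C)@N)
for k in(1,2,3):
    hit=arm.move_straight(e-N*.0012*k,velocity=.01); arm.sleep(.3)
    F=np.mean([arm.get_obs()["ft_force"] for _ in range(3)],0); a=(F-f0)@N
    st(k); print("axial",a.round(2),"depth",((arm.get_obs()["eef_pos"]-C)@N-.075).round(4))
    if a>8.3: break
arm.sleep(.5); st("hold")
import m
p=arm.read_camera("side"); cv2.imwrite("pics/c2.png",cv2.resize(p["pixels"][180:270,200:320,::-1],(800,600)))
for r in arm.trace(p,"slide_face")[:1]:
    c=cloud(p,r["pixels"]); c=c[(c[:,2]<.115)&(c[:,2]>.07)]; k=np.linalg.lstsq(np.c_[c[:,:2],np.ones(len(c))],c[:,2],rcond=None)[0]; print("slide plane",k.round(3),"expected",(-N[:2]/N[2]).round(3),len(c))
for r in arm.mark_of(p,"cradle_edge")[:1]: print(r["confidence"],at_z(p,np.array(r["position"])*[560,420],.06))
```

```text
1 [0.4984 0.0306 0.1595] [0.65 1.48 5.53] [-0.02 -0.17  0.06] 0.0193 15.22
axial 7.19 depth -0.0007
2 [0.4985 0.0307 0.1584] [0.5  0.79 6.46] [-0.06 -0.08  0.04] 0.0192 15.78
axial 8.15 depth -0.0018
3 [0.4987 0.0307 0.1573] [-0.98  0.66  8.48] [-0.09 -0.09 -0.02] 0.0187 16.35
axial 10.34 depth -0.0029
hold [0.4987 0.0307 0.1573] [-0.57  0.98  6.98] [-0.09  0.03  0.03] 0.0196 16.85
slide plane [ 0.197  0.088 -0.013] expected [0.127 0.026] 484
0.96 [0.47921447 0.02978584 0.06      ]
```

View pics/c2.png

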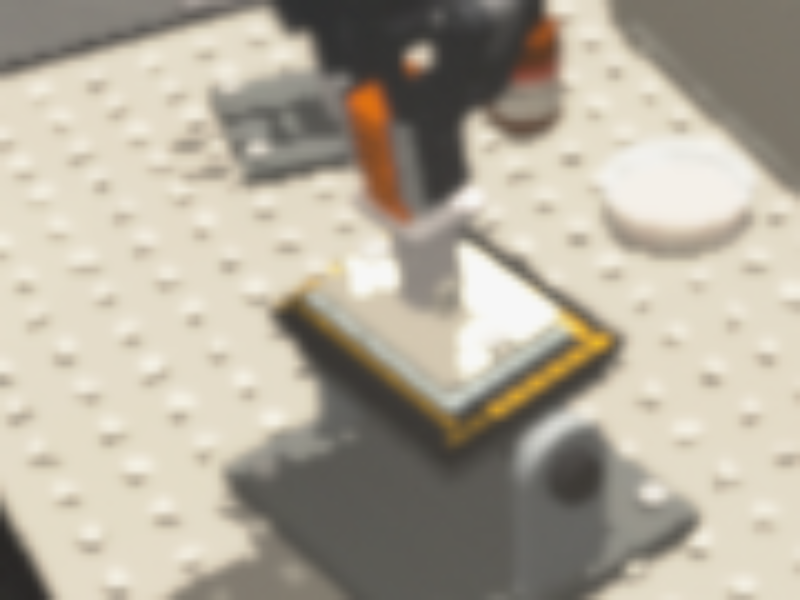

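Run:
```python
from h import *
F=[]
for _ in range(6): arm.sleep(.05); F.append(arm.get_obs()["ft_force"])
print(((np.mean(F,0)-[.3,0,-1.8])@N).round(2)); st("final"); arm.close_job()
```

```text
9.73
final [0.4987 0.0308 0.1573] [-1.08  0.5   7.79] [-0.11 -0.06  0.02] 0.0192 17.3
the job is handed in; nothing more can be done
```

I took the holder off the fork and drew it out. I tilted it to the measured slope (0.129 rad, yaw 0.20), set the slide inside the yellow outline and pressed. I then handed the job in at 17.3 s, still gripping and pressing; the hand-in gives no verdict.

**Press:** the force along the plate normal averaged 9.7 N. Together with the advance after contact, that suggests the plate has sunk about 4 to 5 mm of its 8. I did not measure the sink directly.

**Centring:** in the contact picture the slide was about 1 to 2 mm off the middle of the outline, and it looked the same in the last one.

**Grip:** the fingers were still closed on the handle at 19.2 mm, and the tool pose was steady.

**Checks that disagreed or are weak:**
- **Flushness:** a plane fit of the slide gave slopes of (0.197, 0.088) against the expected (0.127, 0.026). I put this down to the frame and stem being included in the fit. That leaves the flush fit resting on the picture and the small moments (0.1 N m or less).
- **Stage slope:** I did not re-measure it. The single cradle-edge reading was about 1 cm off the earlier ones, at x 0.479 against 0.470. The network readings scatter by about that much, and nothing in the pictures or forces suggested the slope had slipped.
- **Vial, dish and bottle:** no final measurement. The dish and bottle looked undisturbed in the last picture; the vial was out of that crop.

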